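Lift the hot boiled egg from its cup with tongs

ROBOT

A 6-joint arm with a two-finger parallel gripper is mounted at the origin on a cart in front of the work surface, level with it; the furniture and walls round the work are solid. World frame = base frame: x ahead of the robot, y to its left, z up, the work surface at z = 0. Lengths are in m, angles in rad, forces in N, time in s.
With the tool pointing down it reaches from about 0.3 to 0.825 m from the base axis. Payload 5.4 kg.
Tool frame: the origin (TCP) lies midway between the tips of the shut fingers; the grasp point (between the pads) lies manip.grip_point_offset behind it (manip.grip_point_offset is the distance from the TCP to the grasp point, in m); z points along the fingers, y is the line along which they close (so a half turn about z gives the same grasp; the last joint's range is limited). The gripper opens to 92 mm and grips with 3 to 60 N. Pads are 20 mm wide; open, the fingers measure 128 mm over their backs; the gripper's body (75 mm by 189 mm) begins 69 mm behind the grasp point.
Start: joints at [-1.377, 0.158, 1.597, -0, 1.386, -0.21], TCP at [0.226, -0.529, 0.215] pointing down, gripper open.
Joint ranges: [-2.91, 2.91], [-0.94, 2.29], [0.18, 2.7], [-1.29, 4.43], [0.17, 2.64], [-3, 3]. Speed limits (rad/s): [2.57, 2.57, 3.14, 3.14, 3.14, 3.14].

INTERFACE

Orientations are given as a 3x3 rotation matrix whose columns are the frame's x, y, z axes.
In Python, from cell import manip gives the robot as it stands.
- The arm moves only by the tool apply_moves, never from a script. Its argument "rows" is a list of rows, each an object with "translation": the shift along the tool's x, y, z each as a share of 50 cm, from -1 to 1, a list of three; "rotation": the turn, a rotation vector about the tool's x, y, z each as a share of 2 pi rad, from -1 to 1, a list of three; "jaw": the closure, from 0 (fully open) to 1 (shut). A call has 1 to 10 rows; each row is the pose to reach, as a shift and turn from the pose commanded when the call began, along the tool's axes at that moment, turning the shorter way round; what a row does not reach only later rows make up. A row lasts 1/8 s, in which the tool goes at most 62.5 mm and 10.7 degrees, less where a joint would pass 70% of its speed; a pose out of reach is approached as far as the arm can. A call with a number of a shift or a turn outside -1 to 1 is refused whole. A call with a gripper value outside its range is refused whole. The fingers move at their own pace and stop on an object; the grip force is fixed at half the most. Time passes only in rows, so rows that repeat a pose let the fingers close. It gives the time, the measured TCP pose, the force, the opening and the grip force at its end, in the units of the state.
- manip.state(): the state, without advancing time (a new reading comes with each control period).
- manip.camera(name): name is "scene" or "top" or "wrist"; returns a dict with "color" (420x560x3 uint8, red, green, blue), "range_z" (420x560 float32, m along the optical axis (not along the pixel's ray), 0 where there is no reading), "fovy" (degrees; the focal length in pixels is half the picture's height over the tangent of half this angle, whatever the lens; pixels are square), "cx", "cy" (the principal point, pixels), "distortion" ([k1, k2, p1, p2, k3] as OpenCV has them; the pictures are not rectified), "R" (3x3) and "t" (3): a world point X has camera coordinates R X + t. Camera axes: x right, y down, z forward; pixel columns grow to the right and rows downward; lengths in m; the calibration is good to about 2 mm. A picture is of the moment at which its call begins.
- manip.finish_job(): hands the job in; it is judged then, once.
The state is a dict: "clock": time; "q": joint angles; "dq": joint speeds; "joint_torque": joint torques, N m; "position": TCP position; "tool_rot": TCP orientation; "ft_force": force on the tool from outside, world axes, zero at the start; "torque": the same for the moment, N m; "grip_width": finger opening in m; "grasp_force": force on a finger pad.
Only numpy, scipy, OpenCV 4.12 (cv2) and the standard library are available. Lean on these libraries where they do the work, as an engineer would, in place of code of your own. Each camera call takes 0.05 s, during which the arm holds its last target. There are 200 camera calls.

TASK

The boiled egg standing in one of the two egg cups is too hot to touch: take the kitchen tongs by the black grips on their arms, close their tips on the egg and lift it straight out of its cup, without the gripper or arm touching the egg. Finish while still holding it: the program ends with the gripper squeezing the tongs and the egg held still between their tips, about 15 cm above the worktop. Leave the cups and everything else standing where they are.

Things in the scene. Friction and masses are not known exactly. Their poses are not given: they have to be found in the camera images.
- tongs: Steel kitchen tongs with black grips, 250 mm long, 24 mm high, 120 g, lying on their side: the arms open and close horizontally. Origin midway between the grips, on the underside (z = 0 when lying); x along the centre line to the tips, y to the left arm, z up. The arms pivot at the tail (x = -105 mm), are sprung apart and move together as mirror images.
- tongs_grip (a point): point midway between the grips, 12 mm above the underside. The grips are black sleeves 60 mm long (x -30 to +30 mm), 24 mm high; open, 61 mm over their outer faces here (65 mm at x = +30): grip across y; the tongs balance here. At 54 mm grip width the spring holds them in the fingers, tips still open enough to go down over the egg; at about 39 mm the tips meet the egg: squeeze on with 20 N or more
- tongs_mouth (a point): point midway between the tips, 108 mm ahead of the grip point along x, at the same height: the egg's centre belongs here. Tips: V-shaped plates 24 mm high, x = 88 to 122 mm, hollow side inwards; open, their inner edges are 75 mm apart (64 mm at 54 mm grip width), outer sides 96 mm. 1 mm less width at the grips brings the tips 2 mm closer
- tong_left (a joint): closing angle of each arm in rad: 0 open (rest), about 0.1 closed on the egg, 0.15 fully closed. The spring pushes on each sleeve with about 4 N when open, 5 N at 54 mm grip width, 9 N at 39 mm
- egg: Brown hen's egg, 44 mm across and 57 mm high, 58 g, standing wide end up and loose in the egg cup. Origin at its lower (pointed) end, z up through the egg.
- egg_center (a point): centre of the egg at its widest level, 32.5 mm above its lower end and about 43 mm above the worktop at the start; the egg stands out of the cup from 16 mm above its lower end
- egg_cup: Plain white ceramic egg cup that holds the egg: 46 mm across at the rim, 26 mm high, 120 g, loose. Origin at the centre of its underside.
- spare_cup: Second, identical egg cup, empty, at least 13 cm from the other. Either cup may be the left one. Origin at the centre of its underside.
- teaspoon: metal teaspoon, 130 x 26 x 11 mm, lying on the worktop between the robot and the cups; bystander
- mug: striped mug, 82 mm across, 94 mm high, at the left; bystander
- salt_shaker: salt shaker, 44 mm across, 90 mm high, behind the cups; bystander
- jam_jar: jam jar with lid, 66 mm across, 100 mm high, behind the cups to the right; bystander
- scissors: scissors, 82 x 197 x 10 mm, lying at the far right; bystander
Not all that is in view belongs to the job. What is shaped like the egg but turquoise is not meant. What is shaped like the spare_cup but turquoise is not meant.

How it is judged:
On the way:
1. the tongs are held by the gripper and lifted off the worktop, the egg still in its cup (contact force between the fingers and tongs above 1 N and height (world z) of tongs_grip above 0.03 m and horizontal distance between egg and egg_cup below 0.015 m and height (world z) of egg below 0.02 m), for 0.2 s.
At the end, for the whole second after the job is handed in: Gripper holds the tongs (over 2 N); egg centre within 20 mm of their mouth point, pressed by them, over 12 cm above the worktop; both slower than 3 cm/s; gripper, arm and cups do not touch the egg; cups upright, cups and bystanders within 3 cm of their start (distance between egg_center and tongs_mouth below 0.02 m and contact force between egg and tongs above 0.4 N and contact force between the fingers and tongs above 2 N and height (world z) of egg_center above 0.12 m and linear speed of each of egg, tongs below 0.03 m/s and contact force between egg and the fingers below 0.1 N and contact force between egg and the arm below 0.1 N and contact force between egg and egg_cup below 0.05 N and contact force between egg and spare_cup below 0.05 N and distance of each of jam_jar, salt_shaker, teaspoon, mug, scissors, spare_cup, egg_cup from where it was at the start of the episode below 0.03 m and angle between each of egg_cup, spare_cup's own z axis and vertical below 0.2 rad); the arm keeps its last pose, push and grip.
It fails at once if the gripper or arm touches the egg (contact force between egg and the fingers above 0.3 N or contact force between egg and the arm above 0.3 N).
It fails at once if a cup or bystander is knocked about or over (distance of any of jam_jar, salt_shaker, teaspoon, mug, scissors, spare_cup, egg_cup from where it was at the start of the episode above 0.04 m or angle between any of egg_cup, spare_cup, mug, salt_shaker, jam_jar's own z axis and vertical above 0.5 rad).
It also fails if it takes over 38 s, if anything falls off the work surface, if the arm or the gripper's body presses on something with over 40 N, if the wrist force passes 120 N, or if a joint passes its speed limit or range.

## Working session

There is one attempt and no reset: what is moved stays moved. The work goes in short steps, Python scripts to look and compute and a tool call to move; the robot and the scene stay as the last step left them, time stands still between calls to the robot, and variables do not carry over. Pictures are saved under pics/ and viewed, at most 10 in all, crops included, and the job is handed in when it is done.

Besides the shell and the picture viewer there is one more tool, called after "Call:" as name(argument=value, ...), one argument or row to a line, values as JSON. apply_moves: Moves the arm, as the interface text tells. Shift numbers are shares of 50 cm and turn numbers shares of 2 pi rad, none past 1 either way. Its arguments: {"type":"object","properties":{"rows":{"type":"array"}},"required":["rows"]}

```bash
mkdir -p pics; ls
python3 - <<'E'
from cell import manip
import cv2,numpy as np,pickle
d={}
for n in("top","scene"):
    c=manip.camera(n); d[n]=c; cv2.imwrite(f"pics/{n}0.png",c["color"][:,:,::-1])
    print(n,c["fovy"],c["cx"],c["cy"],c["distortion"],c["R"],c["t"])
pickle.dump(d,open("c0.pkl","wb"))
print(manip.state(),manip.grip_point_offset)
E
```

```text
pics
top 57.91291287778321 278.79794279585866 203.36959576419633 [0.00427901 0.         0.         0.         0.        ] [[-0.0181197  -0.99982198 -0.005262  ]
 [-0.99005514  0.01867654 -0.13943459]
 [ 0.13950804  0.00268316 -0.9902173 ]] [-0.05019103  0.49167079  1.06328438]
scene 47.014584731068005 285.95077690120866 205.07093833775917 [0.05875383 0.         0.         0.         0.        ] [[-0.35372812 -0.93513804  0.01983081]
 [-0.49940393  0.17089453 -0.84934726]
 [ 0.79086796 -0.31034159 -0.52746182]] [0.116433   0.30641775 1.23874794]
{'clock': 0.1, 'q': array([-1.37711355e+00,  1.59010981e-01,  1.59807024e+00, -1.93366333e-06,
        1.38618415e+00, -2.10109495e-01]), 'dq': array([-3.97648197e-04, -9.98991193e-04, -2.06569201e-03,  7.28768690e-04,
        9.22111701e-05,  1.02403286e-03]), 'joint_torque': array([-3.96739106e-04, -3.86500239e+01, -3.22961676e+01,  7.03325216e-02,
        3.39317706e-02, -4.49886238e-05]), 'position': array([ 0.22578941, -0.52821769,  0.21372141]), 'tool_rot': array([[ 9.19577512e-01,  3.92908508e-01, -3.23820291e-04],
       [ 3.92908488e-01, -9.19576113e-01,  1.64107640e-03],
       [ 3.47015473e-04, -1.63632869e-03, -9.99998601e-01]]), 'ft_force': array([ 0.53073825, -0.06143075,  0.71427804]), 'torque': array([-0.00976995, -0.01178081,  0.0166349 ]), 'grasp_force': 0.0, 'grip_width': 0.0919448702773478} 0.0187
```

View pics/top0.png

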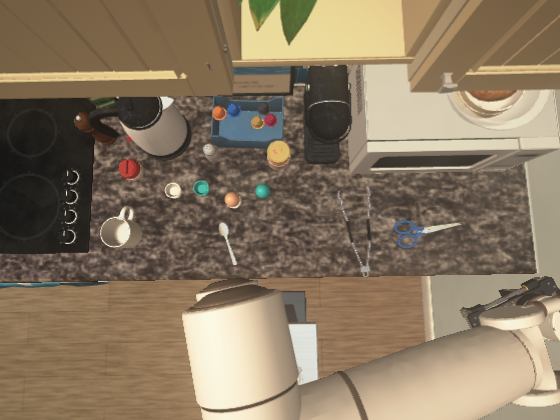

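View pics/scene0.png

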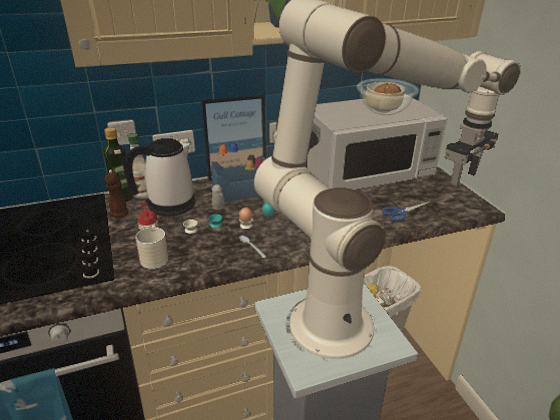

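Top view: candidates are the brown egg in a cup (232,199), a turquoise egg (262,191), an empty white cup (173,190), and a turquoise cup (201,187). I choose the brown egg at (232,199). The tongs lie at about (355,230), tail (365,270), tips (340–370,190). The scene view agrees: brown egg (246,214). The arm hides the tongs there. I'll check with a close crop and measure.

```bash
cat > h.py <<'E'
import numpy as np,cv2
def K(c):
    h=c["color"].shape[0]; f=h/2/np.tan(np.radians(c["fovy"]/2))
    return np.array([[f,0,c["cx"]],[0,f,c["cy"]],[0,0,1]])
def rays(c,px):
    p=cv2.undistortPoints(np.float64(px).reshape(-1,1,2),K(c),np.float64(c["distortion"])).reshape(-1,2)
    d=np.c_[p,np.ones(len(p))]; R=np.array(c["R"]); o=-R.T@c["t"]; return o,d@R,d
def onplane(c,px,z):
    o,d,_=rays(c,px); s=(z-o[2])/d[:,2]; return o+d*s[:,None]
def cloud(c):
    h,w=c["range_z"].shape; u,v=np.meshgrid(np.arange(w),np.arange(h))
    o,d,_=rays(c,np.c_[u.ravel(),v.ravel()]); return (o+d*c["range_z"].reshape(-1,1)).reshape(h,w,3)
def project(c,P):
    R=np.array(c["R"]); return cv2.projectPoints(np.float64(P).reshape(-1,1,3),cv2.Rodrigues(R)[0],np.float64(c["t"]),K(c),np.float64(c["distortion"]))[0].reshape(-1,2)
E
python3 - <<'E'
import pickle,cv2,numpy as np
from h import *
d=pickle.load(open("c0.pkl","rb")); c=d["top"]; im=c["color"]
P=cloud(c)
a=cv2.resize(im[175:285,325:385][:,:,::-1],None,fx=5,fy=5,interpolation=cv2.INTER_CUBIC)
b=cv2.resize(im[140:210,160:290][:,:,::-1],None,fx=3.7,fy=3.7,interpolation=cv2.INTER_CUBIC)
o=np.zeros((550,300+b.shape[1],3),np.uint8); o[:,:300]=a; o[:b.shape[0],300:]=b
cv2.imwrite("pics/crop1.png",o); print(o.shape)
for n,(u,v) in dict(egg=(232,199),tegg=(262,191),spare=(173,190),tcup=(201,187),salt=(209,151),jam=(278,152),spoon=(228,240),table=(300,220)).items():
    print(n,P[v,u].round(4))
Z=P[...,2]; m=(Z>0.012)&(Z<0.04)
sub=np.zeros_like(m); sub[180:280,330:380]=m[180:280,330:380]
for v in range(184,280,6):
    us=np.where(sub[v])[0]
    print(v,[(int(u),*P[v,u].round(3)) for u in us][::max(1,len(us)//6)])
hsv=cv2.cvtColor(im,cv2.COLOR_RGB2HSV)
E
```

```text
(550, 781, 3)
egg [0.5017 0.0726 0.0619]
tegg [ 0.524  -0.0122  0.0562]
spare [0.5401 0.2546 0.0107]
tcup [0.5471 0.1709 0.0127]
salt [0.6345 0.1333 0.0902]
jam [ 0.625  -0.0598  0.1003]
spoon [ 0.3895  0.0926 -0.0014]
table [ 0.4447 -0.1212 -0.0017]
184 []
190 [(368, np.float64(0.527), np.float64(-0.321), np.float64(0.024))]
196 [(338, np.float64(0.511), np.float64(-0.233), np.float64(0.024)), (368, np.float64(0.509), np.float64(-0.321), np.float64(0.022))]
202 [(341, np.float64(0.493), np.float64(-0.241), np.float64(0.024)), (368, np.float64(0.492), np.float64(-0.32), np.float64(0.022))]
208 [(341, np.float64(0.476), np.float64(-0.242), np.float64(0.014)), (342, np.float64(0.475), np.float64(-0.243), np.float64(0.021)), (368, np.float64(0.474), np.float64(-0.32), np.float64(0.017)), (369, np.float64(0.474), np.float64(-0.322), np.float64(0.02))]
214 [(344, np.float64(0.458), np.float64(-0.249), np.float64(0.02)), (367, np.float64(0.457), np.float64(-0.317), np.float64(0.013)), (368, np.float64(0.457), np.float64(-0.319), np.float64(0.019))]
220 [(346, np.float64(0.441), np.float64(
[... 2224 characters left out ...]
(0.302), np.float64(-0.295), np.float64(0.025)), (364, np.float64(0.302), np.float64(-0.299), np.float64(0.022)), (365, np.float64(0.302), np.float64(-0.301), np.float64(0.023)), (366, np.float64(0.302), np.float64(-0.305), np.float64(0.02)), (367, np.float64(0.302), np.float64(-0.307), np.float64(0.025)), (368, np.float64(0.302), np.float64(-0.31), np.float64(0.022)), (369, np.float64(0.301), np.float64(-0.313), np.float64(0.02))]
274 [(362, np.float64(0.285), np.float64(-0.294), np.float64(0.012)), (363, np.float64(0.284), np.float64(-0.297), np.float64(0.013)), (367, np.float64(0.284), np.float64(-0.309), np.float64(0.013)), (368, np.float64(0.284), np.float64(-0.311), np.float64(0.013))]
```

View pics/crop1.png

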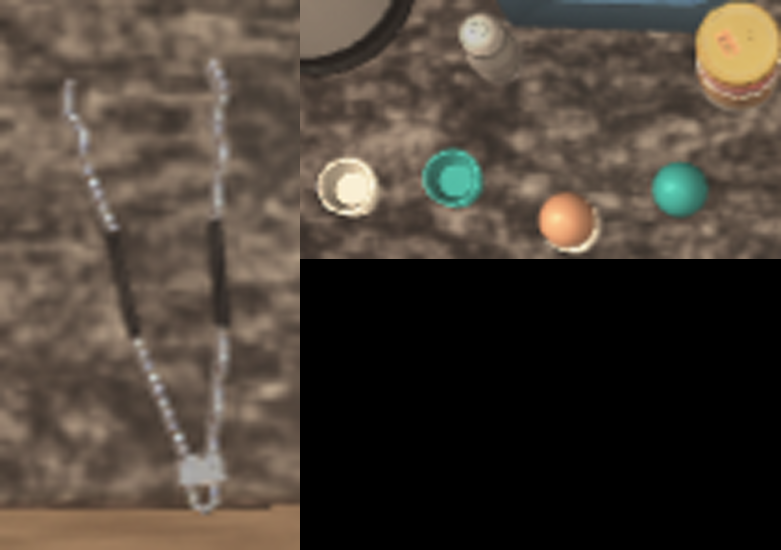

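The crop confirms the brown egg in a white cup, at crop (567,220), with the turquoise egg beside it at (680,190). The tongs' black sleeves run (112,230)–(136,335) and (215,222)–(223,325).

```bash
cat >> h.py <<'E'
def eggmask(c):
    h=cv2.cvtColor(c["color"],cv2.COLOR_RGB2HSV); return cv2.inRange(h,(5,90,110),(16,255,255))
def need(st,pos,yaw):
    """shares for a tool-down pose with tool x at azimuth yaw"""
    from scipy.spatial.transform import Rotation as Ro
    R=np.array(st["tool_rot"]); s,k=np.sin(yaw),np.cos(yaw)
    T=np.array([[k,s,0],[s,-k,0],[0,0,-1.]])
    return (R.T@(np.array(pos)-st["position"])/0.5).round(4),(Ro.from_matrix(R.T@T).as_rotvec()/2/np.pi).round(4)
E
python3 - <<'E'
import pickle
from h import *
from cell import manip
d=pickle.load(open("c0.pkl","rb")); c=d["top"]
for n,z in(("top",.040),("scene",.043)):
    k=d[n]; cs=cv2.findContours(eggmask(k),cv2.RETR_EXTERNAL,cv2.CHAIN_APPROX_NONE)[0]
    for q in cs:
        if cv2.contourArea(q)<40: continue
        (u,v),r=cv2.minEnclosingCircle(q); print(n,u,v,r,cv2.contourArea(q),onplane(k,[(u,v)],z)[0].round(4))
P=cloud(c); g=cv2.cvtColor(c["color"],cv2.COLOR_RGB2GRAY)
m=(P[...,2]>.012)&(P[...,2]<.04)
mid=[]
for v in range(190,266):
    L=[u for u in range(332,363) if m[v,u]]; R=[u for u in range(363,374) if m[v,u]]
    if L and R and max(L)<360: mid.append(onplane(c,[((np.mean(L)+np.mean(R))/2,v)],.02)[0][:2])
mid=np.array(mid); f=np.polyfit(mid[:,0],mid[:,1],1); print("axis slope",f,"rms",np.std(mid[:,1]-np.polyval(f,mid[:,0])))
e=onplane(c,[(347.4,221),(352.2,242),(368,219.4),(369.6,240)],.024); print(e.round(4),e.mean(0))
pv=onplane(c,[(365,269)],.024); print("pivot",pv)
print(need(manip.state(),[.409,-.289,.1],.104))
E
```

```text
top 60.0 409.5 9.34087085723877 51.0 [-0.0555  0.5356  0.04  ]
top 44.5 397.5 10.79361629486084 87.0 [-0.0246  0.5792  0.04  ]
top 25.5 376.0 12.619529724121094 63.0 [0.0312 0.6345 0.04  ]
top 123.24097442626953 330.7853698730469 117.59382629394531 19039.5 [0.1442 0.3748 0.04  ]
top 336.5 310.5 92.9974136352539 9749.0 [ 0.1879 -0.2133  0.04  ]
top 231.57142639160156 199.0 7.69319486618042 163.0 [0.5051 0.0766 0.04  ]
top 278.0 159.0 11.04546070098877 83.0 [ 0.6209 -0.0593  0.04  ]
top 218.56153869628906 112.55384826660156 7.4591522216796875 142.0 [0.7664 0.1152 0.04  ]
top 62.5 92.0 62.69977951049805 976.0 [0.84   0.5844 0.04  ]
top 203.5483856201172 89.06451416015625 10.327719688415527 115.0 [0.841  0.1606 0.04  ]
top 500.5 83.0 42.921539306640625 766.0 [ 0.8414 -0.7299  0.04  ]
top 252.63035583496094 80.75814819335938 36.82274627685547 997.5 [0.8644 0.0128 0.04  ]
top 474.0 59.0 15.556448936462402 70.5 [ 0.9197 -0.6577  0.04  ]
top 144.5 51.5 20.408430099487305 111.5 [0.9654 0.3419 0.04  ]
top 74.7631607055664 41.28947448730469 9.292591094970703 50.5 [1.003  0.5566 0.04  ]
top 527.
[... 327 characters left out ...]
04  ]
top 114.0 36.5 80.82243347167969 5361.0 [1.0165 0.437  0.04  ]
top 16.0 3.0 15.297158241271973 72.5 [1.1344 0.7463 0.04  ]
scene 245.0 214.10714721679688 7.17724609375 124.5 [0.5074 0.0779 0.043 ]
scene 223.0 149.8333282470703 5.918529987335205 64.5 [1.0071 0.0236 0.043 ]
scene 386.0070495605469 90.91548919677734 12.041985511779785 166.0 [ 1.4555 -1.0162  0.043 ]
axis slope [ 0.10359411 -0.33133466] rms 0.0006738162974152575
[[ 0.4368 -0.257   0.024 ]
 [ 0.376  -0.2682  0.024 ]
 [ 0.4403 -0.3168  0.024 ]
 [ 0.3808 -0.3184  0.024 ]] [ 0.40848593 -0.2901204   0.024     ]
pivot [[ 0.29890799 -0.30109373  0.024     ]]
(array([ 0.5249, -0.2956,  0.2281]), array([-0.0003, -0.    ,  0.0477]))
```

Call:
apply_moves(
  rows=[
    {"translation": [0.525, -0.296, 0.228], "rotation": [0, 0, 0.0477], "jaw": 0},
    {"translation": [0.525, -0.296, 0.228], "rotation": [0, 0, 0.0477], "jaw": 0},
    {"translation": [0.525, -0.296, 0.228], "rotation": [0, 0, 0.0477], "jaw": 0},
    {"translation": [0.525, -0.296, 0.228], "rotation": [0, 0, 0.0477], "jaw": 0},
    {"translation": [0.525, -0.296, 0.228], "rotation": [0, 0, 0.0477], "jaw": 0},
    {"translation": [0.525, -0.296, 0.228], "rotation": [0, 0, 0.0477], "jaw": 0},
    {"translation": [0.525, -0.296, 0.228], "rotation": [0, 0, 0.0477], "jaw": 0},
    {"translation": [0.525, -0.296, 0.228], "rotation": [0, 0, 0.0477], "jaw": 0},
    {"translation": [0.525, -0.296, 0.228], "rotation": [0, 0, 0.0477], "jaw": 0},
  ],
)

```text
clock: 1.23
position: [0.4088, -0.2911, 0.1013]
tool_rot: [[0.995, 0.102, 0.001], [0.102, -0.995, -0.001], [0.001, 0.001, -1.0]]
ft_force: [-0.8, -0.5, -0.2]
grip_width: 0.0921
grasp_force: 0.0
```

Run:
```python
from h import *
from cell import manip
c=manip.camera("wrist"); cv2.imwrite("pics/w1.png",c["color"][:,:,::-1])
st=manip.state(); print(st["clock"],st["position"],st["tool_rot"].round(3))
print(project(c,[(.4085,-.2895,.024)]), need(st,[.4085,-.2895,.004],.104))
P=cloud(c); 
for v in range(20,420,50):
    us=np.where((P[v,:,2]>.015)&(P[v,:,2]<.035))[0]; print(v,us.min() if len(us) else '',us.max() if len(us) else '', P[v,us[[0,-1]]].round(4) if len(us) else '')
```

```text
1.275 [ 0.40884004 -0.2908286   0.10117739] [[ 0.995  0.102  0.001]
 [ 0.102 -0.995 -0.001]
 [ 0.001  0.001 -1.   ]]
[[281.35822284 213.00689498]] (array([-0.0005, -0.0029,  0.1944]), array([ 0.0002, -0.0001, -0.0003]))
20 506 558 [[ 0.579  -0.4473  0.0172]
 [ 0.5792 -0.4775  0.0339]]
70 223 344 [[ 0.5156 -0.2345  0.0247]
 [ 0.5254 -0.3256  0.0221]]
120 231 335 [[ 0.4796 -0.2424  0.0213]
 [ 0.488  -0.324   0.0214]]
170 245 322 [[ 0.4412 -0.2563  0.0214]
 [ 0.4475 -0.3191  0.0207]]
220 249 318 [[ 0.3991 -0.2628  0.0224]
 [ 0.4052 -0.3211  0.0229]]
270 260 306 [[ 0.3523 -0.2758  0.02  ]
 [ 0.3578 -0.3166  0.0227]]
320   
370
```

View pics/w1.png

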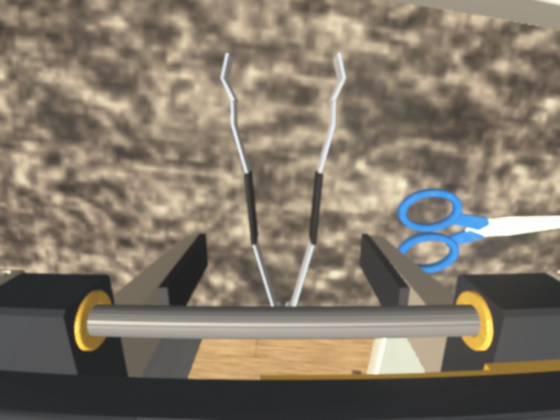

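The wrist view shows the tongs centred between the open fingers, with sleeves at rows 172–243 and columns 250 and 316. The fingers clear the scissors at (400,230). I'll descend and close to 54 mm.

Call:
apply_moves(
  rows=[
    {"translation": [0.002, -0.001, 0.1], "rotation": [0, 0, 0], "jaw": 0},
    {"translation": [0.002, -0.001, 0.16], "rotation": [0, 0, 0], "jaw": 0},
    {"translation": [0.002, -0.001, 0.185], "rotation": [0, 0, 0], "jaw": 0},
    {"translation": [0.002, -0.001, 0.193], "rotation": [0, 0, 0], "jaw": 0},
    {"translation": [0.002, -0.001, 0.193], "rotation": [0, 0, 0], "jaw": 0},
    {"translation": [0.002, -0.001, 0.193], "rotation": [0, 0, 0], "jaw": 0.42},
    {"translation": [0.002, -0.001, 0.193], "rotation": [0, 0, 0], "jaw": 0.42},
    {"translation": [0.002, -0.001, 0.193], "rotation": [0, 0, 0], "jaw": 0.42},
    {"translation": [0.002, -0.001, 0.193], "rotation": [0, 0, 0], "jaw": 0.42},
    {"translation": [0.002, -0.001, 0.193], "rotation": [0, 0, 0], "jaw": 0.42},
  ],
)

```text
clock: 2.52
position: [0.4105, -0.2894, 0.0045]
tool_rot: [[0.995, 0.104, 0.001], [0.104, -0.995, -0.001], [0.001, 0.001, -1.0]]
ft_force: [0.7, -1.0, 1.7]
grip_width: 0.0534
grasp_force: 6.0
```

Call:
apply_moves(
  rows=[
    {"translation": [0, 0, -0.01], "rotation": [0, 0, 0], "jaw": 0.42},
    {"translation": [0, 0, -0.03], "rotation": [0, 0, 0], "jaw": 0.42},
    {"translation": [0, 0, -0.06], "rotation": [0, 0, 0], "jaw": 0.42},
    {"translation": [0, 0, -0.1], "rotation": [0, 0, 0], "jaw": 0.42},
    {"translation": [0, 0, -0.14], "rotation": [0, 0, 0], "jaw": 0.42},
    {"translation": [0, 0, -0.18], "rotation": [0, 0, 0], "jaw": 0.42},
    {"translation": [0, 0, -0.21], "rotation": [0, 0, 0], "jaw": 0.42},
    {"translation": [0, 0, -0.23], "rotation": [0, 0, 0], "jaw": 0.42},
    {"translation": [0, 0, -0.24], "rotation": [0, 0, 0], "jaw": 0.42},
    {"translation": [0, 0, -0.24], "rotation": [0, 0, 0], "jaw": 0.42},
  ],
)

```text
clock: 3.78
position: [0.41, -0.2889, 0.1241]
tool_rot: [[0.995, 0.104, -0.0], [0.104, -0.995, 0.0], [-0.0, -0.0, -1.0]]
ft_force: [0.1, 0.0, -2.2]
grip_width: 0.0533
grasp_force: 5.2
```

Run:
```python
from h import *
from cell import manip
import pickle
D={n:manip.camera(n) for n in("wrist","top")}; pickle.dump(D,open("c2.pkl","wb"))
c=D["wrist"]; cv2.imwrite("pics/w2.png",c["color"][:,:,::-1])
st=manip.state(); R=st["tool_rot"]
P=cloud(c); Q=(P-st["position"])@R   # tool frame
for v in range(20,300,25):
    m=(Q[v,:,2]<.04)&(Q[v,:,2]>-.05)&(abs(Q[v,:,1])<.06)&(c["range_z"][v]>0); us=np.where(m)[0]
    if len(us): print(v,us[0],us[-1],Q[v,us[[0,-1]]].round(4).tolist())
# table/table egg yaw plan: yaw 0.0, grip = egg - 0.108
for yaw in(0,.145): print(yaw,need(st,[.506-.108*np.cos(yaw),.077-.108*np.sin(yaw),.124],yaw))
```

```text
20 203 363 [[0.1177, -0.0357, -0.0197], [0.1176, 0.0359, -0.0199]]
45 197 368 [[0.1071, -0.0388, -0.02], [0.1075, 0.0391, -0.0185]]
70 206 360 [[0.0965, -0.0355, -0.0188], [0.0964, 0.0357, -0.0195]]
95 213 353 [[0.0855, -0.033, -0.0179], [0.0856, 0.0336, -0.0169]]
120 212 353 [[0.0739, -0.0341, -0.018], [0.074, 0.0341, -0.0172]]
145 217 349 [[0.062, -0.0324, -0.017], [0.062, 0.0328, -0.0168]]
170 224 342 [[0.0494, -0.0297, -0.0162], [0.0497, 0.0297, -0.0178]]
195 231 336 [[0.0367, -0.0265, -0.017], [0.0367, 0.0273, -0.0172]]
220 232 335 [[0.0238, -0.0263, -0.0189], [0.0238, 0.0271, -0.0189]]
245 210 357 [[0.0087, -0.0394, -0.0158], [0.0094, 0.0398, -0.0177]]
270 187 380 [[0.0105, -0.0417, -0.0493], [0.0105, 0.0424, -0.0494]]
295 223 343 [[-0.0014, -0.0265, -0.0498], [-0.0013, 0.0268, -0.0499]]
0 (array([ 5.250e-02, -7.296e-01, -4.000e-04]), array([-0.0002,  0.0001,  0.0166]))
0.145 (array([ 5.160e-02, -6.983e-01, -4.000e-04]), array([-0.0002,  0.0001, -0.0065]))
```

View pics/w2.png

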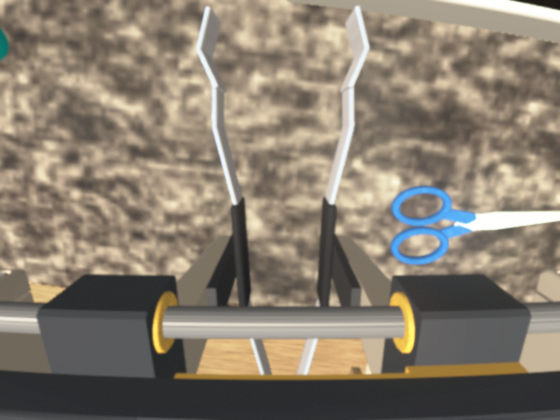

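The tongs are held level: mouth at (282,45), about 107 mm ahead of the TCP and centred. I'll carry them to above the egg.

Call:
apply_moves(
  rows=[
    {"translation": [0.003, -0.03, 0], "rotation": [0, 0, 0], "jaw": 0.42},
    {"translation": [0.007, -0.09, 0], "rotation": [0, 0, 0], "jaw": 0.42},
    {"translation": [0.012, -0.16, 0], "rotation": [0, 0, -0.001], "jaw": 0.42},
    {"translation": [0.018, -0.24, 0], "rotation": [0, 0, -0.002], "jaw": 0.42},
    {"translation": [0.024, -0.33, 0], "rotation": [0, 0, -0.003], "jaw": 0.42},
    {"translation": [0.031, -0.42, 0], "rotation": [0, 0, -0.004], "jaw": 0.42},
    {"translation": [0.038, -0.51, 0], "rotation": [0, 0, -0.005], "jaw": 0.42},
    {"translation": [0.044, -0.59, 0], "rotation": [0, 0, -0.006], "jaw": 0.42},
    {"translation": [0.049, -0.65, 0], "rotation": [0, 0, -0.0065], "jaw": 0.42},
    {"translation": [0.0505, -0.68, 0], "rotation": [0, 0, -0.0065], "jaw": 0.42},
  ],
)

```text
clock: 5.12
position: [0.3987, 0.0541, 0.1236]
tool_rot: [[0.989, 0.147, -0.001], [0.147, -0.989, 0.001], [-0.001, -0.001, -1.0]]
ft_force: [0.8, -0.8, -1.5]
grip_width: 0.0536
grasp_force: 5.2
```

Call:
apply_moves(
  rows=[
    {"translation": [0.001, -0.014, 0], "rotation": [0, 0, 0], "jaw": 0.42},
    {"translation": [0.001, -0.018, 0], "rotation": [0, 0, 0], "jaw": 0.42},
    {"translation": [0.001, -0.018, 0], "rotation": [0, 0, 0], "jaw": 0.42},
    {"translation": [0.001, -0.018, 0], "rotation": [0, 0, 0], "jaw": 0.42},
  ],
)

```text
clock: 5.62
position: [0.3991, 0.0604, 0.1241]
tool_rot: [[0.99, 0.144, -0.0], [0.144, -0.99, -0.0], [-0.0, 0.0, -1.0]]
ft_force: [-0.3, -0.9, -0.9]
grip_width: 0.0535
grasp_force: 5.2
```

Run:
```python
from h import *
from cell import manip
c=manip.camera("wrist"); cv2.imwrite("pics/w3.png",c["color"][:,:,::-1])
st=manip.state(); R=st["tool_rot"]; print(st["clock"],st["position"],st["grip_width"],st["grasp_force"])
P=cloud(c); Q=(P-st["position"])@R
cs=max(cv2.findContours(eggmask(c)[:200],cv2.RETR_EXTERNAL,cv2.CHAIN_APPROX_NONE)[0],key=cv2.contourArea)
(u,v),r=cv2.minEnclosingCircle(cs); print("egg px",u,v,r,cv2.contourArea(cs))
p=onplane(c,[(u,v)],.043)[0]; print("egg",p,"tool",(p-st["position"])@R)
for w in(20,30,45,60,70):
    m=(Q[w,:,2]<.0)&(Q[w,:,2]>-.04)&(abs(Q[w,:,1])<.06); us=np.where(m)[0]; print(w,us[0],us[-1],Q[w,us[[0,-1]]].round(4).tolist())
M=st["position"]+R@[.107,0,-.0075]; print("mouth",M)
```

```text
5.675 [0.3991358  0.06043483 0.12411285] 0.053418904098451 5.1571255177259445
egg px 283.1385498046875 75.04216766357422 30.20577049255371 664.5
egg [0.50679307 0.07622218 0.043     ] tool [ 0.10880822 -0.00017236  0.08111328]
20 203 363 [[0.1174, -0.036, -0.0189], [0.1177, 0.0359, -0.018]]
30 201 365 [[0.1132, -0.037, -0.0191], [0.1133, 0.0368, -0.0188]]
45 197 368 [[0.1071, -0.0394, -0.0185], [0.1069, 0.0384, -0.0193]]
60 201 363 [[0.1006, -0.0379, -0.0183], [0.1006, 0.0366, -0.0186]]
70 206 360 [[0.0961, -0.0356, -0.019], [0.096, 0.0352, -0.0197]]
mouth [0.5050273  0.07579658 0.13161328]
```

View pics/w3.png

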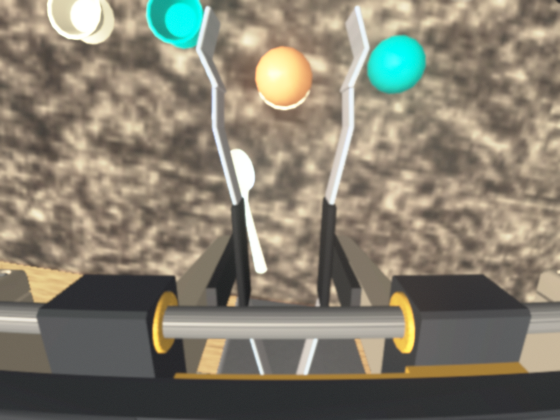

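The egg at (283,76) lies on the tongs' centre line and about 1 mm ahead of the mouth. The turquoise egg at (397,64) clears the right tip. I'll lower the tongs.

Call:
apply_moves(
  rows=[
    {"translation": [0.002, 0, 0.01], "rotation": [0, 0, 0], "jaw": 0.42},
    {"translation": [0.002, 0, 0.04], "rotation": [0, 0, 0], "jaw": 0.42},
    {"translation": [0.002, 0, 0.075], "rotation": [0, 0, 0], "jaw": 0.42},
    {"translation": [0.002, 0, 0.11], "rotation": [0, 0, 0], "jaw": 0.42},
    {"translation": [0.002, 0, 0.14], "rotation": [0, 0, 0], "jaw": 0.42},
    {"translation": [0.002, 0, 0.16], "rotation": [0, 0, 0], "jaw": 0.42},
    {"translation": [0.002, 0, 0.17], "rotation": [0, 0, 0], "jaw": 0.42},
    {"translation": [0.002, 0, 0.175], "rotation": [0, 0, 0], "jaw": 0.42},
    {"translation": [0.002, 0, 0.175], "rotation": [0, 0, 0], "jaw": 0.42},
  ],
)

```text
clock: 6.8
position: [0.4002, 0.061, 0.0368]
tool_rot: [[0.99, 0.144, 0.0], [0.144, -0.99, -0.0], [0.0, 0.0, -1.0]]
ft_force: [-0.1, 0.1, -0.8]
grip_width: 0.0531
grasp_force: 5.2
```

Run:
```python
from h import *
from cell import manip
c=manip.camera("wrist"); cv2.imwrite("pics/w4.png",c["color"][:,:,::-1])
st=manip.state(); R=st["tool_rot"]; print(st["clock"],st["position"],st["grip_width"],st["grasp_force"],st["ft_force"])
cs=max(cv2.findContours(eggmask(c)[:200],cv2.RETR_EXTERNAL,cv2.CHAIN_APPROX_NONE)[0],key=cv2.contourArea)
(u,v),r=cv2.minEnclosingCircle(cs); p=onplane(c,[(u,v)],.043)[0]; print(u,v,r,"egg",p,"tool",(p-st["position"])@R)
```

```text
6.85 [0.40040091 0.06095367 0.03692627] 0.05352194852283902 5.157100930809975 [-0.05319422 -0.00797387 -1.38601826]
281.4053955078125 49.2652702331543 49.50876998901367 egg [0.50675255 0.07749092 0.043     ] tool [ 0.10762926 -0.00100285 -0.0059982 ]
```

View pics/w4.png

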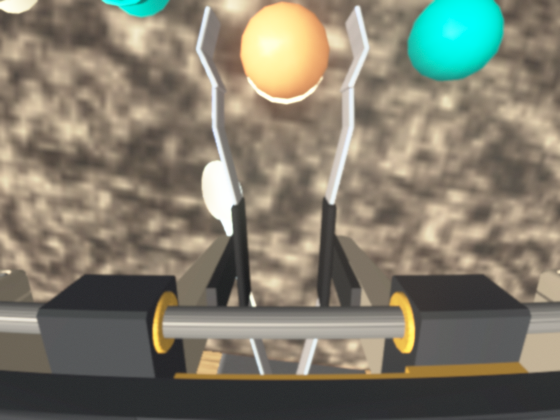

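The egg at (285,49) is centred between the V plates, knees at about (198,45) and (367,45). I'll close gradually.

Call:
apply_moves(
  rows=[
    {"translation": [0, 0, 0], "rotation": [0, 0, 0], "jaw": 0.46},
    {"translation": [0, 0, 0], "rotation": [0, 0, 0], "jaw": 0.5},
    {"translation": [0, 0, 0], "rotation": [0, 0, 0], "jaw": 0.53},
    {"translation": [0, 0, 0], "rotation": [0, 0, 0], "jaw": 0.56},
    {"translation": [0, 0, 0], "rotation": [0, 0, 0], "jaw": 0.58},
    {"translation": [0, 0, 0], "rotation": [0, 0, 0], "jaw": 0.62},
    {"translation": [0, 0, 0], "rotation": [0, 0, 0], "jaw": 0.7},
    {"translation": [0, 0, 0], "rotation": [0, 0, 0], "jaw": 0.85},
    {"translation": [0, 0, 0], "rotation": [0, 0, 0], "jaw": 1},
    {"translation": [0, 0, 0], "rotation": [0, 0, 0], "jaw": 1},
  ],
)

```text
clock: 8.1
position: [0.4, 0.061, 0.0366]
tool_rot: [[0.99, 0.144, -0.0], [0.144, -0.99, 0.0], [-0.0, -0.0, -1.0]]
ft_force: [0.3, -0.1, -0.3]
grip_width: 0.0385
grasp_force: 30.0
```

Call:
apply_moves(
  rows=[
    {"translation": [0, 0, -0.006], "rotation": [0, 0, 0], "jaw": 1},
    {"translation": [0, 0, -0.02], "rotation": [0, 0, 0], "jaw": 1},
    {"translation": [0, 0, -0.04], "rotation": [0, 0, 0], "jaw": 1},
    {"translation": [0, 0, -0.07], "rotation": [0, 0, 0], "jaw": 1},
    {"translation": [0, 0, -0.1], "rotation": [0, 0, 0], "jaw": 1},
    {"translation": [0, 0, -0.13], "rotation": [0, 0, 0], "jaw": 1},
    {"translation": [0, 0, -0.16], "rotation": [0, 0, 0], "jaw": 1},
    {"translation": [0, 0, -0.19], "rotation": [0, 0, 0], "jaw": 1},
    {"translation": [0, 0, -0.21], "rotation": [0, 0, 0], "jaw": 1},
    {"translation": [0, 0, -0.216], "rotation": [0, 0, 0], "jaw": 1},
  ],
)

```text
clock: 9.35
position: [0.4004, 0.0609, 0.1453]
tool_rot: [[0.99, 0.144, 0.001], [0.144, -0.99, -0.0], [0.001, 0.0, -1.0]]
ft_force: [-0.2, -0.1, -2.3]
grip_width: 0.0388
grasp_force: 30.0
```

Call:
apply_moves(
  rows=[
    {"translation": [0, 0, 0], "rotation": [0, 0, 0], "jaw": 1},
    {"translation": [0, 0, 0], "rotation": [0, 0, 0], "jaw": 1},
    {"translation": [0, 0, 0], "rotation": [0, 0, 0], "jaw": 1},
    {"translation": [0, 0, 0], "rotation": [0, 0, 0], "jaw": 1},
  ],
)

```text
clock: 9.85
position: [0.3999, 0.061, 0.1443]
tool_rot: [[0.99, 0.144, -0.001], [0.144, -0.99, 0.0], [-0.001, -0.0, -1.0]]
ft_force: [-0.5, -0.4, -2.5]
grip_width: 0.0387
grasp_force: 30.0
```

Run:
```python
from h import *
from cell import manip
a=manip.camera("wrist"); b=manip.camera("scene")
s=cv2.resize(b["color"][150:270,120:340],None,fx=2,fy=2)
o=np.zeros((420,800,3),np.uint8); w=cv2.resize(a["color"],(360,270)); o[:270,:360]=w; o[:240,360:]=s
cv2.imwrite("pics/e5.png",o[:270,:,::-1])
st=manip.state(); R=st["tool_rot"]; print(st["clock"],st["position"],st["grip_width"],st["grasp_force"],st["ft_force"])
m=eggmask(a); m[200:]=0; cs=max(cv2.findContours(m,cv2.RETR_EXTERNAL,cv2.CHAIN_APPROX_NONE)[0],key=cv2.contourArea)
P=cloud(a); z=P[...,2][m>0]; print("egg top",np.percentile(z,[50,95]),cv2.minEnclosingCircle(cs))
```

```text
9.95 [0.399973   0.0610007  0.14448543] 0.038486761527211026 29.975803792476654 [ 0.56665925  0.15526732 -2.12668484]
egg top [0.1613946  0.16788601] ((281.4432067871094, 50.158973693847656), 48.4657096862793)
```

View pics/e5.png

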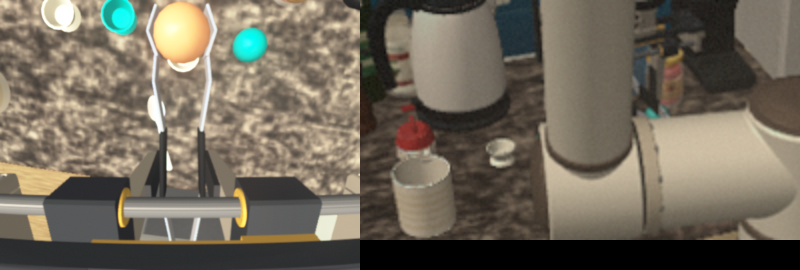

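The egg at (181,30) is held between the tips with its top near z = 0.17, so its centre is at about 0.146. Its cup still stands below at (185,65). I'll hand it in.

```bash
python3 -c "
from cell import manip
print(manip.finish_job())"
```

```text
the job is handed in; nothing more can be done
None
```

I handed the job in with the gripper squeezing the tongs at 30 N and the egg held still between the tips, its centre about 14.6 cm above the worktop; the egg's cup is still in place, and the hand-in returned no verdict.

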